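# Set the stop screw of a board jig on its setting block

### The arm

A 6-joint arm with a two-finger parallel gripper is mounted at the origin on the work surface. World frame = base frame: x ahead of the robot, y to its left, z up, the work surface at z = 0. Lengths are in m, angles in rad, forces in N, time in s.
With the tool pointing down it reaches from about 0.3 to 0.85 m from the base axis. Payload 4.2 kg.
Tool frame: the origin (TCP) lies on the centre line of the jaws, within the pads' length; the fingertips stand 22 mm ahead of it and the grasp point (between the pads) lies 3 mm ahead of it (env.tip_reach is the y of the fingertips in the tool frame, in m); y points along the fingers, x is the direction in which the jaws open and shut, and the axes are right-handed (so a half turn about y gives the same grasp; the last joint's range is limited). The gripper opens to 91 mm and grips with 3 to 60 N. Pads are 32 mm wide; open, the fingers measure 118 mm over their backs; the gripper's body (76 mm by 178 mm) begins 60 mm behind the grasp point.
Start: joints at [-0.02, 0.32, 1.565, -0, 1.257, -0.02], TCP at [0.575, 0, 0.214] pointing down, gripper open.
Joint ranges: [-3.11, 3.11], [-0.84, 2.01], [0.21, 2.61], [-1.34, 4.49], [0.05, 2.63], [-2.56, 2.56]. Speed limits (rad/s): [2.57, 2.57, 3.14, 3.14, 3.14, 3.14].

### API

Orientations are given as a rotation vector (axis times angle).
In Python, from plant import env, read_camera, sign_off gives the robot as it stands.
- The arm moves only by the tool servo_tool, never from a script. Its argument "plan" is a list of rows, each an object with "claw": the finger opening in cm, from 0 to 9.12; "delta_pos": the shift along the tool's x, y, z in cm, a list of three; "turn": the turn, a rotation vector about the tool's x, y, z in rad, a list of three. In form: [{"claw": claw, "delta_pos": [dx, dy, dz], "turn": [wx, wy, wz]}, ...]. A call has 1 to 8 rows; each row shifts and turns the commanded pose from where the row before left it, along the tool's axes as they then stand; what a row does not reach is not made up. A row lasts 1/12 s, in which the tool goes at most 41.7 mm and 7.16 degrees, less where a joint would pass 70% of its speed; a pose out of reach is approached as far as the arm can. A call with a gripper value outside its range is refused whole. The fingers move at their own pace and stop on an object; "newtons" is the grip in N (left out, the last holds). Time passes only in rows, so rows that do not move let the fingers close. It gives the time, the measured TCP pose, the force and the opening at its end, in the units of the state.
- env.state(): the state, without advancing time (a new reading comes with each control period).
- read_camera(name): name is "scene" or "side" or "wrist"; returns a dict with "pixels" (480x640x3 uint8, red, green, blue), "depth" (480x640 float32, m along the optical axis (not along the pixel's ray), 0 where there is no reading), "fx", "fy", "cx", "cy" (pixels), "T" (4x4, takes a point from camera to world coordinates). Camera axes: x right, y up, looking along -z (the intrinsics and any distortion apply to the point x, -y, -z); pixel columns grow to the right and rows downward; lengths in m; the calibration is good to about 2 mm. A picture is of the moment at which its call begins.
- sign_off(): hands the job in, once; it reports no verdict.
The state is a dict: "t": time; "q": joint angles; "joint_velocities": joint speeds; "joint_torque": joint torques, N m; "tool_pos": TCP position; "tcp_rot": TCP orientation; "ft_force": force on the tool from outside, world axes, zero at the start; "moment": the same for the moment, N m; "finger_gap": opening from 0.0 (shut) to 1.0 (fully open).
Only numpy, scipy, OpenCV 4.12 (cv2) and the standard library are available. Lean on these libraries where they do the work, as an engineer would, in place of code of your own. Each camera call takes 0.05 s, during which the arm holds its last target.

### The job

Put the driver into the stop screw and turn the screw until the red setting block just drags under the stop's foot: drawn along its channel by the fin it should move under a light, steady pull of about 4 N, neither loose nor tight. Prove it with such a pull, then leave the block lightly nipped under the foot and the driver standing in the screw. Never crush the block under the foot, turn the screw only with the driver, keep the gripper off the stop itself, and do not disturb the other things on the bench.

Things in the scene. Friction and masses are not known exactly. Their poses are not given: they have to be found in the camera images.
- bed: Steel bed plate of the jig, 290 x 100 x 12 mm, fixed; origin at the centre of its underside, z up. A channel 36 mm wide between two 8 mm high rails runs along its x axis; its -x end faces the robot.
- stop_frame: Green bridge over the channel, fixed on the bed 45 mm beyond its centre (+x), with the stop screw on top and the foot beneath; 36 mm along x, 92 mm along y, 74 mm tall. Origin on the channel floor under the screw's axis. The foot is a brass plunger on a spring of about 4 N per mm.
- stop_screw (a joint): Angle of the stop screw, rad; it grows clockwise seen from above, which lowers the foot by 3.18 mm per rad (steep thread; the head itself stays at its height). Starts near 0 (within 0.2); range -0.6 to 2.6. At 0 the foot is clear of the setting block by 1 to 5 mm, differently each time, and that cannot be measured beforehand. The screw stays where it is left; friction 0.06 N m.
- screw_socket (a point): Centre of the mouth of the square socket in the screw's head, 106 mm above the table. Brass head 34 x 34 x 20 mm that turns with the screw; the socket is 13.4 mm square with a 2 mm chamfer, 16 mm deep, sides along this frame's x and y axes; z up.
- block_fin (a point): Grip point in the upright fin of the red setting block, 50 mm above the block's underside (62 mm above the table); axes along the block's length (x, also the channel's), width (y), z up. The fin is 26 mm long (x), 14 mm thick (y), reaches 68 mm above the underside, and stands at the block's end nearer the robot, about 115 mm from the screw's axis.
- setting_block: The red block: a loose metal bar 170 x 30 x 18 mm, 0.3 kg, in the channel; origin mid underside, fin 70 mm towards -x. The foot starts about 40 mm from its far end: drawn further it slips out. Friction about 0.3 (within 15 %) on bed and foot: sliding takes about 0.6 N per N of foot load, plus about 0.9 N for its weight. Foot load: 2 to 8 N is a light nip, over 22 N crushes.
- driver_grip (a point): Centre of the driver's handle (mint green, 26 x 26 mm square, 70 mm long). The driver starts upright in a hole of a wooden stand, its handle resting on the stand's top. Sides along this frame's x and y; z up the handle. Weighs 0.12 kg; it stands by itself in the screw's socket.
- driver_tip (a point): Tip of the driver's square steel shank, 12 x 12 mm, 42 mm long below the handle (the last 6 mm a round pilot cone, 7 to 12 mm across); 77 mm below driver_grip. Axes as driver_grip.
- stand: Wooden block 80 x 80 x 50 mm that holds the driver, fixed; origin at the centre of its underside.
- parts_tray: Brown parts tray with four compartments, 150 x 120 x 45 mm, fixed; origin at the centre of its underside; bystander.
- meter: Yellow multimeter lying flat, 150 x 80 x 35 mm; origin at the centre of its underside; bystander.
- pliers: Blue-handled pliers lying flat, about 145 mm long; origin at the pivot; bystander.
- spare_block: Bare metal gauge block 90 x 30 x 26 mm; origin at the centre of its underside; bystander, not the setting block.
- wire_spool: Turquoise spool, 64 mm across, 40 mm tall; origin at the centre of its underside; bystander.
- connector_a: Metal barrel connector, 28 mm across, 36 mm tall, in the tray; origin at the centre of its underside; bystander.
- connector_b: As connector_a, in the opposite compartment; bystander.
There are look-alikes about, which are no part of the job. There is more than one size of the part that bears driver_grip; the job needs the smaller.

How it is judged:
By the outcome, as a careful person would: the job done as asked, in the order asked, and still so for the second after the job is handed in, with the robot touching nothing.
It also fails if it takes over 72 s, if anything falls off the work surface, if the arm or the gripper's body presses on something with over 40 N, if the wrist force passes 120 N, or if a joint passes its speed limit or range.

## Working session

There is one attempt and no reset: what is moved stays moved. The work goes in short steps, Python scripts to look and compute and a tool call to move; the robot and the scene stay as the last step left them, time stands still between calls to the robot, and variables do not carry over. Pictures are saved under pics/ and viewed, and the job is handed in when it is done.

Besides the shell and the picture viewer there is one more tool, called as name(argument=value, ...), one argument or row to a line, values as JSON. servo_tool: Moves the arm, as the interface text tells. Its arguments: {"type":"object","properties":{"plan":{"type":"array","items":{"type":"object","properties":{"claw":{"type":"number"},"delta_pos":{"type":"array","items":{"type":"number"}},"turn":{"type":"array","items":{"type":"number"}}}}},"newtons":{"type":"number"}},"required":["plan"]}

```bash
ls; mkdir -p pics; python3 - <<'E'
from plant import env, read_camera
import cv2, numpy as np
print(env.state()); print(env.tip_reach)
for n in ["scene","side","wrist"]:
    c=read_camera(n); cv2.imwrite(f"pics/{n}0.png",c["pixels"][:,:,::-1]); np.savez(f"pics/{n}0.npz",**c)
    print(n,c["fx"],c["fy"],c["cx"],c["cy"],c["T"].round(4).tolist(),[k for k in c])
E
```

```text
pics
{'t': 0.0, 'q': array([-1.99650026e-02,  3.20269058e-01,  1.56567072e+00, -3.60457153e-05,
        1.25738671e+00, -2.00003259e-02]), 'joint_velocities': array([-0.00062379, -0.0012664 ,  0.00079961, -0.00085126,  0.00239011,
       -0.0012123 ]), 'joint_torque': array([-5.01459035e-04, -4.12465632e+01, -2.31973493e+01,  7.28826877e-02,
        4.58198413e-02, -1.41870069e-04]), 'tool_pos': array([5.74497964e-01, 1.94164294e-05, 2.13536626e-01]), 'tcp_rot': array([-1.57079553e+00,  1.32552166e-03,  1.39851043e-03]), 'ft_force': array([-0.09965237, -0.19704913,  0.70841532]), 'moment': array([-0.01377276, -0.02575667,  0.01010403]), 'finger_gap': 0.9944140151845087}
0.022
scene 435.35323086544247 435.35323086544247 324.85892203930376 245.5834646613963 [[0.7026, -0.5014, 0.505, 1.0682], [0.7115, 0.4818, -0.5115, -0.5694], [0.0132, 0.7186, 0.6953, 0.8491], [0.0, 0.0, 0.0, 1.0]] ['pixels', 'depth', 'fx', 'fy', 'cx', 'cy', 'T']
side 497.8527019450822 497.8527019450822 317.4101822652478 234.8007979654405 [[0.9873, 0.0861, -0.1333, 0.3655], [-0.1582, 0.6012, -0.7833, -1.1666], [0.0127, 0.7945, 0.6071, 1.0084], [0.0, 0.0, 0.0, 1.0]] ['pixels', 'depth', 'fx', 'fy', 'cx', 'cy', 'T']
wrist 359.9736898279689 359.9736898279689 312.92721833286384 242.20484336176972 [[1.0, 0.0007, 0.0018, 0.576], [-0.0012, 0.9594, 0.2819, 0.0799], [-0.0016, -0.2819, 0.9594, 0.3821], [0.0, 0.0, 0.0, 1.0]] ['pixels', 'depth', 'fx', 'fy', 'cx', 'cy', 'T']
```

View pics/scene0.png

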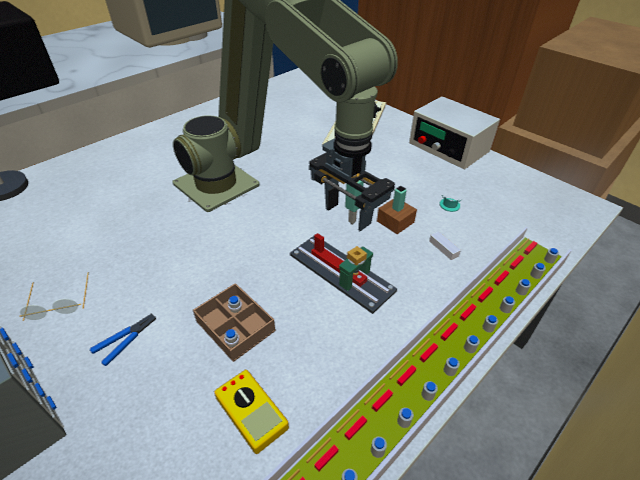

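View pics/side0.png

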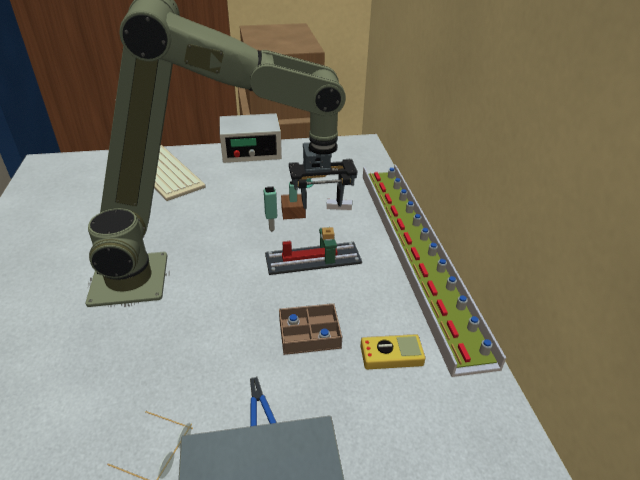

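View pics/wrist0.png

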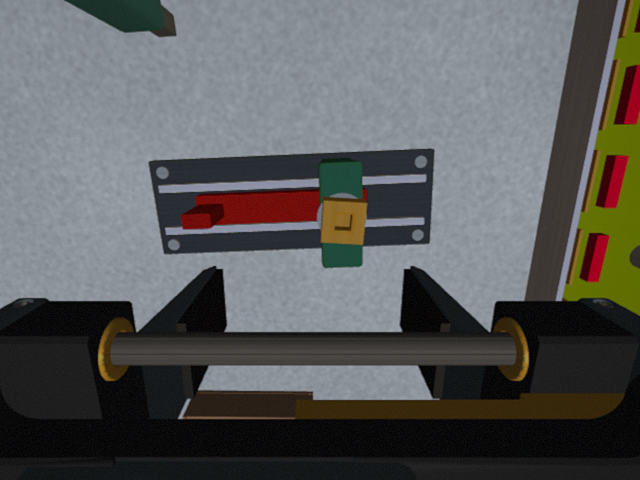

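```bash
python3 - <<'E'
import cv2,numpy as np
a=cv2.imread("pics/scene0.png")[150:310,280:470]; b=cv2.imread("pics/side0.png")[150:280,230:390]
cv2.imwrite("pics/c1.png",cv2.resize(a,None,fx=4,fy=3.75,interpolation=cv2.INTER_CUBIC)); cv2.imwrite("pics/c2.png",cv2.resize(b,None,fx=4.5,fy=4.5,interpolation=cv2.INTER_CUBIC))
E
```

```text
(no output)
```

View pics/c1.png

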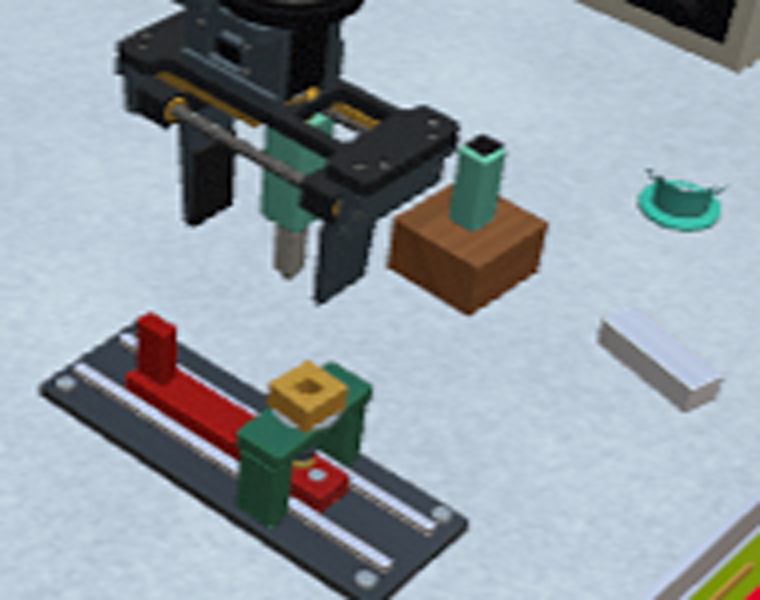

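View pics/c2.png

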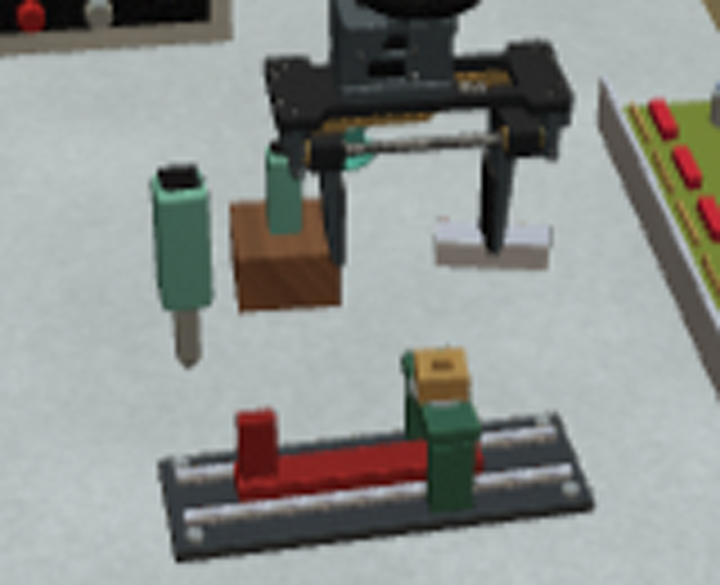

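```bash
cat > h.py <<'E'
import cv2,numpy as np
def load(n): return dict(np.load(n,allow_pickle=True))
def cloud(c):
    d=c["depth"]; v,u=np.mgrid[0:480,0:640]
    x=(u-c["cx"])/c["fx"]*d; y=-(v-c["cy"])/c["fy"]*d
    P=np.stack([x,y,-d],-1)@c["T"][:3,:3].T+c["T"][:3,3]
    P[d==0]=np.nan
    return P
def ray(c,u,v,z):
    r=np.array([(u-c["cx"])/c["fx"],-(v-c["cy"])/c["fy"],-1])@c["T"][:3,:3].T
    o=c["T"][:3,3]; return o+r*(z-o[2])/r[2]
def proj(c,p):
    q=(np.asarray(p)-c["T"][:3,3])@c["T"][:3,:3]
    return np.array([c["cx"]+c["fx"]*q[0]/-q[2],c["cy"]-c["fy"]*q[1]/-q[2]])
E
python3 - <<'E'
from h import *
for n in ["scene","side","wrist"]:
    c=load(f"pics/{n}0.npz"); P=cloud(c); hsv=cv2.cvtColor(c["pixels"],cv2.COLOR_RGB2HSV)
    print(n)
    for nm,lo,hi in [("brass",(15,110,100),(25,255,255)),("mint",(70,60,60),(85,190,255)),("red",(0,180,60),(8,255,255)),("wood",(5,100,40),(14,200,190))]:
        m=cv2.inRange(hsv,lo,hi); k,l,s,ce=cv2.connectedComponentsWithStats(m)
        for i in range(1,k):
            if s[i,4]>60:
                p=P[l==i]; p=p[np.isfinite(p[:,0])]
                if len(p): print(nm,s[i],ce[i].round(1),np.percentile(p,[2,50,98],axis=0).round(3).tolist())
E
```

```text
scene
brass [27  0 14 14 65] [32.8  6.5] [[-2.288, 0.182, -0.011], [-2.26, 0.222, 0.029], [-2.235, 0.272, 0.056]]
brass [ 44   1  25  23 105] [55.5 11.1] [[-2.28, 0.282, -0.083], [-2.261, 0.345, -0.021], [-2.235, 0.399, 0.03]]
brass [ 40  12  70  24 171] [75.9 25.7] [[-2.291, 0.215, -0.14], [-2.257, 0.417, -0.128], [-2.232, 0.652, -0.089]]
brass [ 540   16  100   58 3187] [601.3  42.8] [[0.418, 1.244, 0.247], [0.568, 1.436, 0.251], [0.739, 1.748, 0.254]]
brass [499 114  54  32 342] [523.9 131.6] [[0.384, 1.18, -0.087], [0.479, 1.217, -0.082], [0.598, 1.299, -0.056]]
brass [603 117  37  47 311] [627.1 136.4] [[0.783, 1.293, -0.096], [0.803, 1.511, -0.083], [0.83, 1.694, -0.077]]
brass [347 246  20  19 228] [356.5 255.1] [[0.584, -0.004, 0.089], [0.603, 0.011, 0.105], [0.617, 0.032, 0.109]]
brass [214 391  75  63 443] [253.3 430.2] [[0.629, -0.434, 0.009], [0.764, -0.425, 0.028], [0.77, -0.362, 0.036]]
brass [337 409  22  24  66] [347.5 420.5] [[0.845, -0.302, 0.026], [0.846, -0.274, 0.031], [0.847, -0.244, 0.035]]
brass [307 438  24  25  71] [318.3 449.7] [[0.844, -0.379, 0.026], [0.8
[... 3635 characters left out ...]
853, -0.012, 0.032]]
brass [ 98 330  16  51 273] [102.6 357.9] [[0.526, 0.024, 0.307], [0.527, 0.031, 0.31], [0.528, 0.036, 0.312]]
brass [515 331  14  50 244] [523.7 358.3] [[0.623, 0.024, 0.307], [0.624, 0.031, 0.31], [0.625, 0.036, 0.312]]
mint [ 319  162   43   42 1374] [340.6 178.4] [[0.581, 0.033, 0.082], [0.598, 0.047, 0.084], [0.615, 0.059, 0.085]]
mint [322 243  41  25 894] [341.2 255. ] [[0.584, -0.03, 0.083], [0.6, -0.019, 0.084], [0.617, -0.009, 0.085]]
red [ 181  190  139   39 3390] [255.3 208. ] [[0.463, -0.003, 0.025], [0.519, 0.013, 0.028], [0.578, 0.027, 0.079]]
wood [ 184  391  128   29 2062] [244.9 405.1] [[0.43, -0.23, 0.0], [0.495, -0.229, 0.024], [0.565, -0.227, 0.044]]
```

The job's driver is the one standing in the wooden stand: scene (399,205), side (292,193), with a handle about 70 mm tall (z 0.05 to 0.12). The other candidate, at scene (352,200) and side (270,204), stands outside any stand and has a handle about 100 mm tall, so it is the larger look-alike. The crops show both. The turquoise thing at scene (450,205) is the spool.

Next I'll look at the stand from above with the wrist camera.

servo_tool(
  plan=[
    {"delta_pos":[0,-3,0],"claw":9.1},
    {"delta_pos":[-1,-3,1]},
    {"delta_pos":[-1,-1,3.2]},
    {"delta_pos":[-1,0,3.5]},
    {"delta_pos":[-1,0,3.5]},
    {"delta_pos":[0,0,3.5]},
    {"delta_pos":[0,0,2]},
    {"delta_pos":[0,0,0]},
  ],
)

```text
invalid input
```

```bash
cat > snap.py <<'E'
import sys
from plant import env, read_camera
import cv2, numpy as np
tag=sys.argv[1]
for n in sys.argv[2:]:
    c=read_camera(n); cv2.imwrite(f"pics/{n}{tag}.png",c["pixels"][:,:,::-1]); np.savez(f"pics/{n}{tag}.npz",**c)
s=env.state(); print(s["t"],s["tool_pos"].round(4),s["tcp_rot"].round(4),s["ft_force"].round(2),s["moment"].round(3),round(s["finger_gap"]*91.2,1))
E
python3 snap.py 1 wrist scene side
```

```text
0.3 [0.5748 0.     0.2141] [-1.5708e+00  4.0000e-04  4.0000e-04] [ 0.43 -0.41  0.96] [-0.006 -0.002 -0.001] 91.0
```

View pics/wrist1.png

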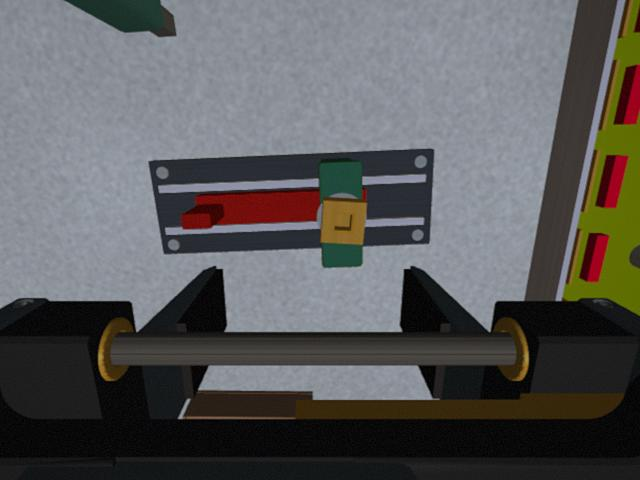

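View pics/scene1.png

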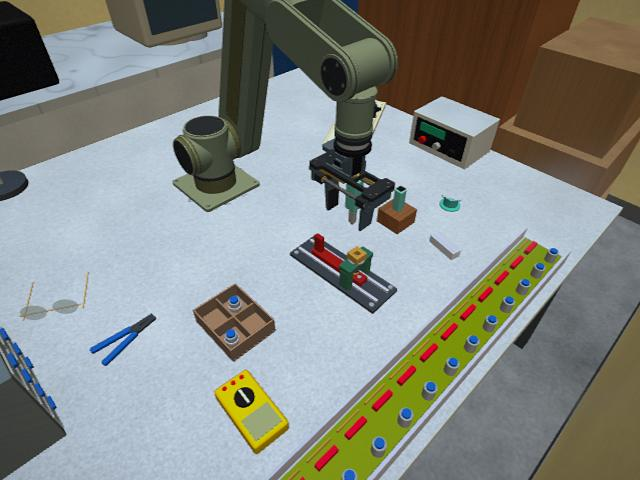

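The call was refused because every row needs all of its fields. I'll send it again with them filled in.

servo_tool(
  plan=[
    {"claw":9.1,"delta_pos":[0,-3,0],"turn":[0,0,0]},
    {"claw":9.1,"delta_pos":[-1,-3,1],"turn":[0,0,0]},
    {"claw":9.1,"delta_pos":[-1,-1,3.2],"turn":[0,0,0]},
    {"claw":9.1,"delta_pos":[-1,0,3.5],"turn":[0,0,0]},
    {"claw":9.1,"delta_pos":[-1,0,3.5],"turn":[0,0,0]},
    {"claw":9.1,"delta_pos":[0,0,3.5],"turn":[0,0,0]},
    {"claw":9.1,"delta_pos":[0,0,2],"turn":[0,0,0]},
    {"claw":9.1,"delta_pos":[0,0,0],"turn":[0,0,0]},
  ],
  newtons=20,
)

```text
t: 0.97
tool_pos: [0.5346, 0.1708, 0.2842]
tcp_rot: [-1.569, -0.004, 0.003]
ft_force: [-0.1, 0.6, -0.3]
finger_gap: 0.996
```

```bash
python3 snap.py 1 wrist scene side
```

```text
1.1167 [0.535  0.1664 0.2842] [-1.5717e+00 -0.0000e+00  3.0000e-04] [-0.12 -0.01  0.05] [-0.046  0.019 -0.005] 90.8
```

View pics/wrist1.png

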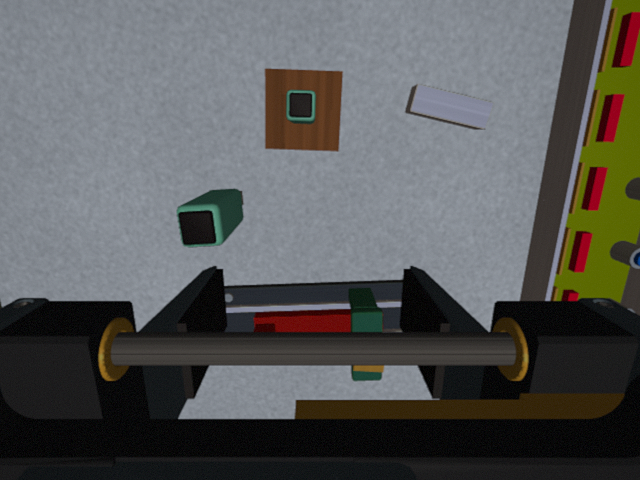

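View pics/scene1.png

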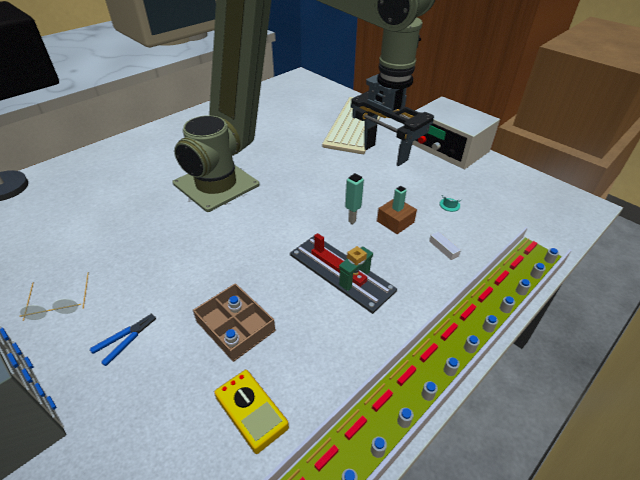

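Wrist view: the stand is at (303,110) with the small driver at (301,105). The larger look-alike stands free at (210,218). Now I'll get poses and yaws from quadrilateral fits.

```bash
python3 - <<'E'
from h import *
def rect(c,mask,z,zname):
    # mask pixels -> world at plane z, min area rect
    cs,_=cv2.findContours(mask,cv2.RETR_EXTERNAL,cv2.CHAIN_APPROX_NONE)
    k=max(cs,key=cv2.contourArea)
    h=cv2.convexHull(k)[:,0,:]
    w=np.array([ray(c,u,v,z)[:2] for u,v in h])
    r=cv2.minAreaRect((w*1000).astype(np.float32)); print(zname,np.round(r[0],1),np.round(r[1],1),round(r[2],1))
c=load("pics/wrist1.npz"); hsv=cv2.cvtColor(c["pixels"],cv2.COLOR_RGB2HSV); P=cloud(c)
print("top z",P[95:116,292:312,2].mean(), "wood z",P[75:85,275:330,2].mean(),"rim z",np.nanmedian(P[92:95,290:312,2]))
a=c["pixels"][60:160,255:355]; cv2.imwrite("pics/z1.png",cv2.resize(a[:,:,::-1],None,fx=6,fy=6,interpolation=cv2.INTER_NEAREST))
m=np.zeros((480,640),np.uint8); sub=cv2.inRange(hsv,(68,40,40),(90,255,255))
m[70:150,270:335]=sub[70:150,270:335]; rect(c,m,0.120,"driver")
m[:]=0; m[55:165,255:350]=cv2.inRange(hsv,(3,80,40),(16,220,220))[55:165,255:350]; rect(c,m,0.050,"stand")
c=load("pics/wrist0.npz"); hsv=cv2.cvtColor(c["pixels"],cv2.COLOR_RGB2HSV); P=cloud(c)
m[:]=0; m[190:260,310:380]=(cv2.inRange(hsv,(15,110,100),(25,255,255))&((P[:,:,2]>0.100)*255).astype(np.uint8))[190:260,310:380]; 
print("brass top z", np.nanmedian(P[...,2][m>0])); rect(c,m,0.106,"head")
bm=cv2.inRange(hsv,(0,0,0),(180,120,95)); m[:]=0; m[140:260,145:440]=bm[140:260,145:440]; m=cv2.morphologyEx(m,cv2.MORPH_CLOSE,np.ones((9,9))); rect(c,m,0.012,"bed")
rm=((hsv[...,0]<8)|(hsv[...,0]>172))&(hsv[...,1]>180)&(P[...,2]>0.074); m=np.zeros_like(bm); m[180:240,170:240]=(rm*255)[180:240,170:240]; rect(c,m.astype(np.uint8),0.080,"fin")
a=c["pixels"][140:275,140:440]; cv2.imwrite("pics/z0.png",cv2.resize(a[:,:,::-1],None,fx=2.6,fy=2.6,interpolation=cv2.INTER_CUBIC))
E
```

```text
top z nan wood z nan rim z 0.12024883822174223
driver [524.5 276. ] [26.2 25. ] 89.0
stand [524.3 277.2] [78.6 78.6] 88.3
brass top z 0.10403688781521464
head [599.   14.9] [34.  33.7] 86.6
bed [555.   7.] [286.5 112.1] 2.3
fin [475.   10.6] [13.2 25.9] 90.0
```

View pics/z1.png

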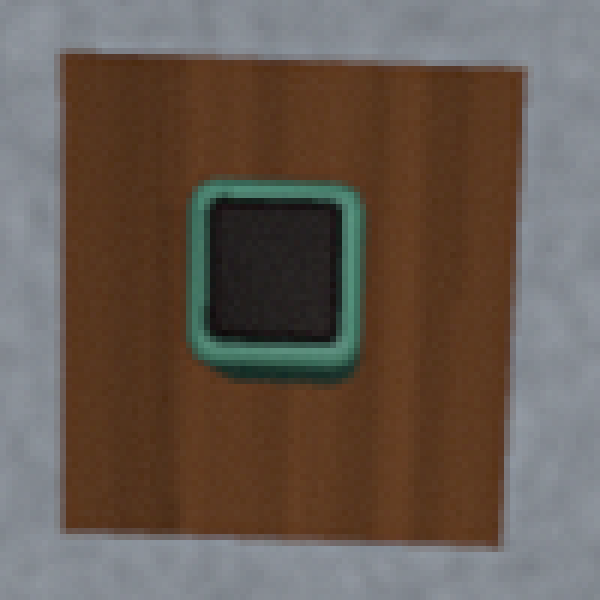

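View pics/z0.png

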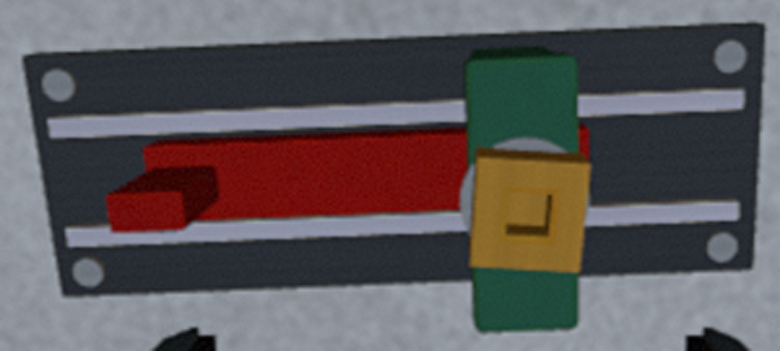

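servo_tool(
  plan=[
    {"claw":9.1,"delta_pos":[-0.5,0,3],"turn":[0,0.02,0]},
    {"claw":9.1,"delta_pos":[-0.55,0,3.5],"turn":[0,0,0]},
    {"claw":9.1,"delta_pos":[0,2,3.0],"turn":[0,0,0]},
    {"claw":7,"delta_pos":[0,3,1.5],"turn":[0,0,0]},
    {"claw":6,"delta_pos":[0,3,0],"turn":[0,0,0]},
    {"claw":6,"delta_pos":[0,1,0],"turn":[0,0,0]},
    {"claw":6,"delta_pos":[0,0,0],"turn":[0,0,0]},
  ],
)

```text
t: 1.7
tool_pos: [0.5248, 0.275, 0.1914]
tcp_rot: [-1.574, 0.021, -0.012]
ft_force: [-0.9, -0.8, -0.7]
finger_gap: 0.739
```

```bash
python3 snap.py 2 wrist scene side; python3 -c "
from plant import env; print(env.state()['q'])"
```

```text
1.85 [0.5275 0.2765 0.1964] [-1.5693  0.0146 -0.0195] [ 0.72 -0.17  0.41] [ 0.    -0.016 -0.03 ] 60.0
[ 4.63547813e-01  3.61593828e-01  1.54763011e+00 -2.00155713e-04
  1.22895155e+00  4.85282693e-01]
```

View pics/wrist2.png

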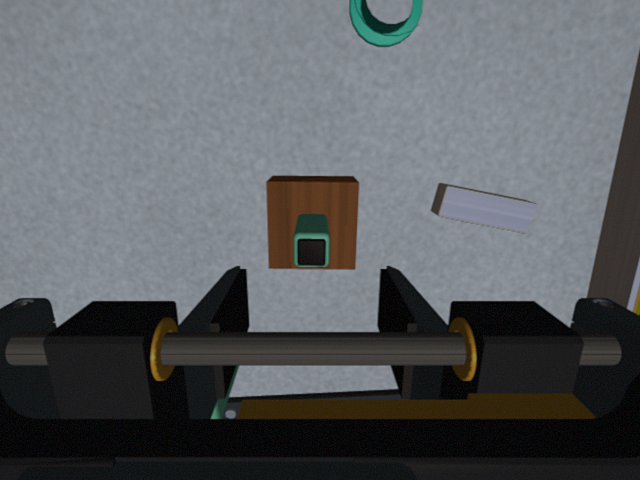

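View pics/side2.png

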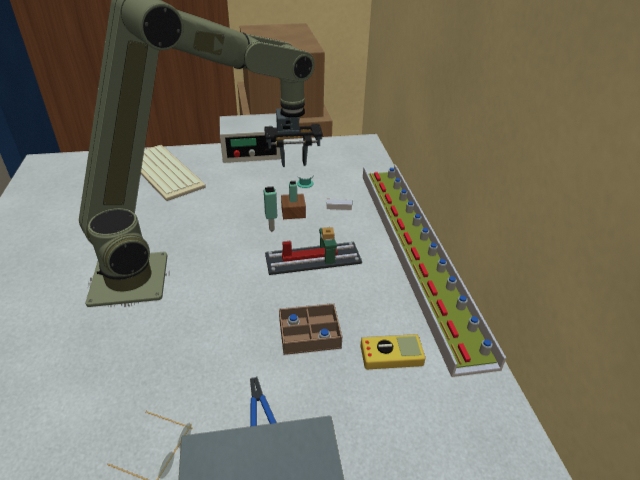

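```bash
python3 - <<'E'
from h import *
c=load("pics/wrist2.npz"); hsv=cv2.cvtColor(c["pixels"],cv2.COLOR_RGB2HSV); P=cloud(c)
sub=((hsv[...,0]>68)&(hsv[...,0]<90)&(hsv[...,1]>40)&((P[...,2]>0.114))).astype(np.uint8)
m=np.zeros_like(sub); m[205:275,280:345]=sub[205:275,280:345]
h=cv2.convexHull(cv2.findNonZero(m))[:,0]
w=np.array([ray(c,u,v,.12)[:2] for u,v in h])*1000
print(cv2.minAreaRect(w.astype(np.float32)))
E
```

```text
((524.1985473632812, 279.0289611816406), (24.926006317138672, 24.0056209564209), 88.79486083984375)
```

servo_tool(
  plan=[
    {"claw":6,"delta_pos":[-0.3,2,0.1],"turn":[0,0,0]},
    {"claw":6,"delta_pos":[0,3,0],"turn":[0,0,0]},
    {"claw":6,"delta_pos":[0,3,0],"turn":[0,0,0]},
    {"claw":6,"delta_pos":[0,1.8,0],"turn":[0,0,0]},
    {"claw":6,"delta_pos":[0,1,0],"turn":[0,0,0]},
    {"claw":4,"delta_pos":[0,0,0],"turn":[0,0,0]},
    {"claw":2,"delta_pos":[0,0,0],"turn":[0,0,0]},
    {"claw":2,"delta_pos":[0,0,0],"turn":[0,0,0]},
  ],
  newtons=30,
)

```text
t: 2.52
tool_pos: [0.5248, 0.2787, 0.0886]
tcp_rot: [-1.569, 0.013, -0.019]
ft_force: [-0.6, -0.3, -0.9]
finger_gap: 0.469
```

servo_tool(
  plan=[
    {"claw":2,"delta_pos":[0,0,0],"turn":[0,0,0]},
    {"claw":2,"delta_pos":[0,0,0],"turn":[0,0,0]},
    {"claw":2,"delta_pos":[0,0,0],"turn":[0,0,0]},
  ],
)

```text
t: 2.77
tool_pos: [0.5237, 0.2785, 0.0875]
tcp_rot: [-1.57, 0.014, -0.017]
ft_force: [-1.0, -0.1, 2.6]
finger_gap: 0.282
```

```bash
python3 snap.py 3 side scene; python3 - <<'E'
import cv2
a=cv2.imread("pics/scene3.png")[120:260,330:470];cv2.imwrite("pics/z3.png",cv2.resize(a,None,fx=4,fy=4,interpolation=cv2.INTER_CUBIC))
E
```

```text
2.8667 [0.5237 0.2785 0.0876] [-1.5698  0.0141 -0.0172] [-0.14 -0.32  5.08] [-0.087  0.134 -0.011] 25.9
```

View pics/z3.png

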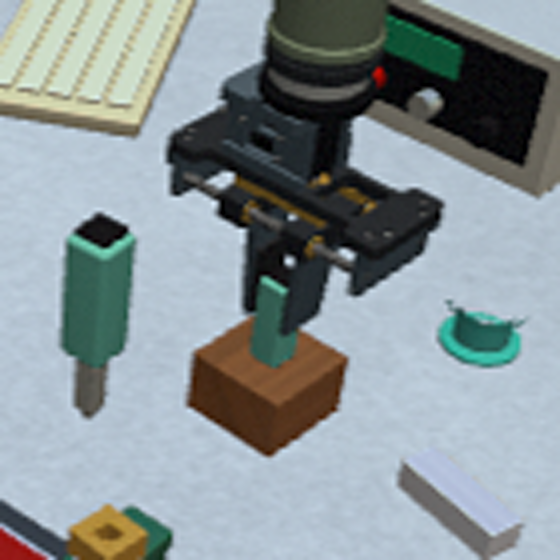

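servo_tool(
  plan=[
    {"claw":2,"delta_pos":[0,-1,0],"turn":[0,0,0]},
    {"claw":2,"delta_pos":[0,-3,0],"turn":[0,0,0]},
    {"claw":2,"delta_pos":[0,-3.5,0],"turn":[0,0,0]},
    {"claw":2,"delta_pos":[0,-3.5,0],"turn":[0,0,0]},
    {"claw":2,"delta_pos":[0,-3.5,0],"turn":[0,0,0]},
    {"claw":2,"delta_pos":[0,-1.7,0],"turn":[0,0,0]},
    {"claw":2,"delta_pos":[0,0,0],"turn":[0,0,0]},
  ],
)

```text
t: 3.45
tool_pos: [0.525, 0.2792, 0.2538]
tcp_rot: [-1.566, 0.009, -0.023]
ft_force: [1.0, -0.7, -1.1]
finger_gap: 0.281
```

servo_tool(
  plan=[
    {"claw":2,"delta_pos":[1,0,-2],"turn":[0,0,0]},
    {"claw":2,"delta_pos":[1,0,-3.5],"turn":[0,0,0]},
    {"claw":2,"delta_pos":[1,0,-3.7],"turn":[0,0,0]},
    {"claw":2,"delta_pos":[1,0,-3.7],"turn":[0,0,0]},
    {"claw":2,"delta_pos":[1,0,-3.7],"turn":[0,0,0]},
    {"claw":2,"delta_pos":[1,0,-3.7],"turn":[0,0,0]},
    {"claw":2,"delta_pos":[1,0,-3.7],"turn":[0,0.04,0]},
    {"claw":2,"delta_pos":[1,0,-2.3],"turn":[0,0,0]},
  ],
)

```text
t: 4.12
tool_pos: [0.5961, 0.0097, 0.2466]
tcp_rot: [-1.572, 0.052, -0.047]
ft_force: [0.3, 0.0, -0.6]
finger_gap: 0.282
```

servo_tool(
  plan=[
    {"claw":2,"delta_pos":[0,0,0],"turn":[0,0,0]},
    {"claw":2,"delta_pos":[0,0,0],"turn":[0,0,0]},
    {"claw":2,"delta_pos":[0,0,0],"turn":[0,0,0]},
  ],
)

```text
t: 4.37
tool_pos: [0.5961, 0.0137, 0.2471]
tcp_rot: [-1.57, 0.049, -0.045]
ft_force: [-0.5, 0.6, -1.7]
finger_gap: 0.282
```

```bash
python3 snap.py 4 wrist side scene; python3 - <<'E'
import cv2
a=cv2.imread("pics/scene4.png")[120:300,280:420];b=cv2.imread("pics/side4.png")[120:280,260:400]
cv2.imwrite("pics/z4.png",cv2.hconcat([cv2.resize(a,(400,514),interpolation=cv2.INTER_CUBIC),cv2.resize(b,(400,514),interpolation=cv2.INTER_CUBIC)]))
E
```

```text
4.5167 [0.5964 0.0145 0.248 ] [-1.5701  0.0465 -0.0451] [-0.35 -0.26 -0.54] [-0.053  0.056 -0.003] 26.1
```

View pics/z4.png

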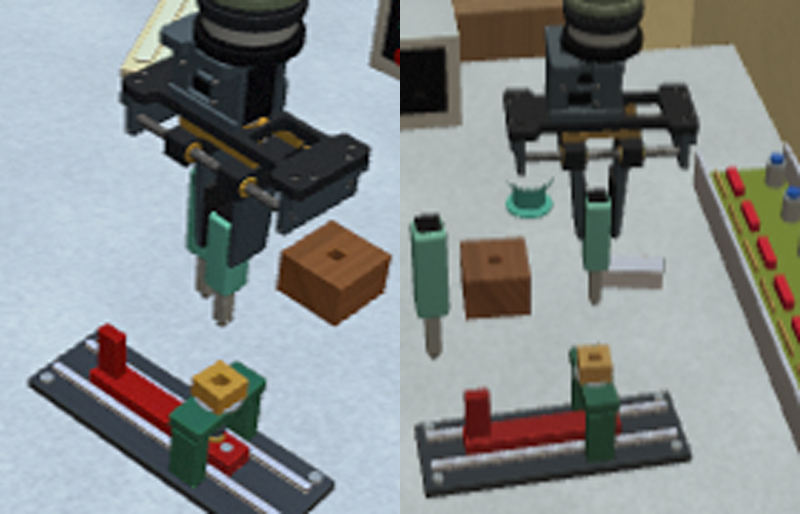

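View pics/wrist4.png

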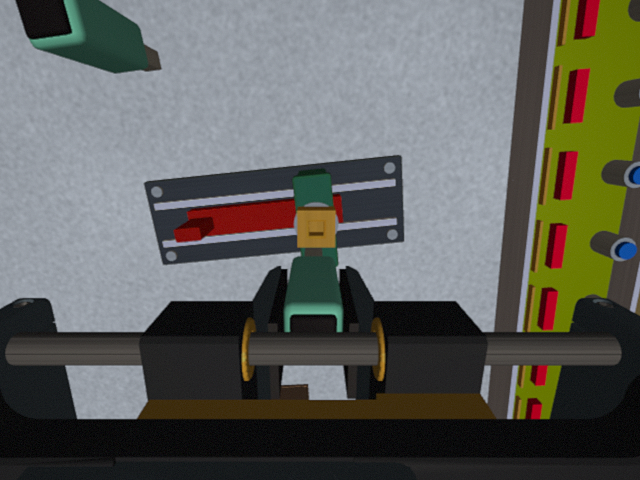

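```bash
python3 - <<'E'
from h import *
for n in ["wrist","scene","side"]:
    c=load(f"pics/{n}4.npz")
    T=np.array([.5964,.0145,.2480])
    print(n,"tip",proj(c,T-[0,0,.080]),"handle bottom",proj(c,T-[0,0,.038]),"handle top ctr",proj(c,T+[0,0,.032]),"sock",proj(c,[.599,.0147,.106]))
c=load("pics/wrist4.npz"); hsv=cv2.cvtColor(c["pixels"],cv2.COLOR_RGB2HSV);P=cloud(c)
sub=(cv2.inRange(hsv,(15,110,100),(25,255,255))>0)&(P[...,2]>.100)&(P[...,2]<.12)
m=np.zeros(sub.shape,np.uint8); m[190:260,290:350]=sub[190:260,290:350]
h=cv2.convexHull(cv2.findNonZero(m))[:,0]; w=np.array([ray(c,u,v,.106)[:2] for u,v in h])*1000
print(cv2.minAreaRect(w.astype(np.float32)))
print(P[235:262:3,313].round(3).tolist())
a=c["pixels"][180:360,230:400]; cv2.imwrite("pics/z4w.png",cv2.resize(a[:,:,::-1],None,fx=3.3,fy=3.3,interpolation=cv2.INTER_CUBIC))
for n,(r0,r1,c0,c1) in dict(scene=(180,300,320,400),side=(170,260,290,360)).items():
    a=load(f"pics/{n}4.npz")["pixels"][r0:r1,c0:c1]; cv2.imwrite(f"pics/z4{n}.png",cv2.resize(a[:,:,::-1],None,fx=5,fy=5,interpolation=cv2.INTER_CUBIC))
E
```

```text
wrist tip [312.09751853 250.75049678] handle bottom [311.75265828 271.7060238 ] handle top ctr [310.7722985  331.27785362] sock [315.36044292 229.09504163]
scene tip [357.16513503 233.34817585] handle bottom [358.37233942 219.59285493] handle top ctr [360.55234549 194.7530819 ] sock [356.35517215 252.76722638]
side tip [327.77848798 213.66979147] handle bottom [328.14644611 201.76515857] handle top ctr [328.78953475 180.95916581] sock [328.09388868 230.39302541]
((599.15673828125, 14.985187530517578), (33.805023193359375, 33.257530212402344), 86.53524780273438)
[[0.596, 0.008, 0.1], [0.596, 0.006, 0.104], [0.596, 0.004, 0.105], [0.596, 0.001, 0.105], [0.596, -0.002, 0.105], [0.597, 0.018, 0.177], [0.597, 0.018, 0.185], [0.598, 0.025, 0.21], [0.598, 0.025, 0.218]]
```

View pics/z4w.png

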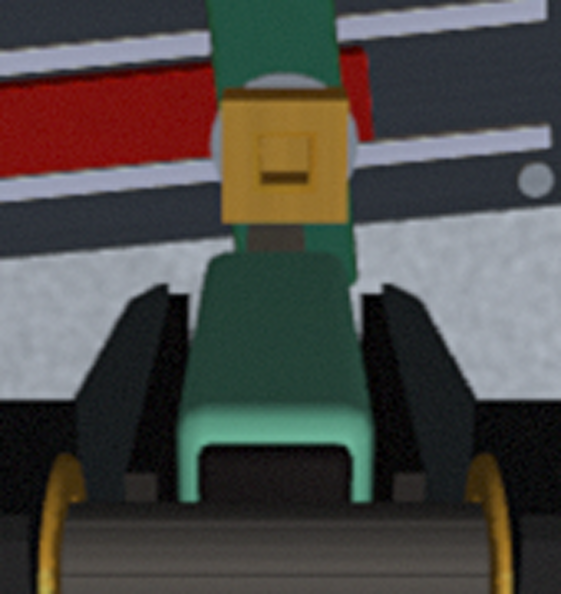

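View pics/z4scene.png

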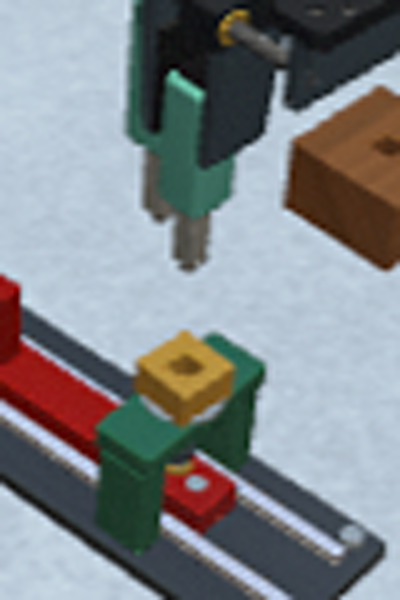

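View pics/z4side.png

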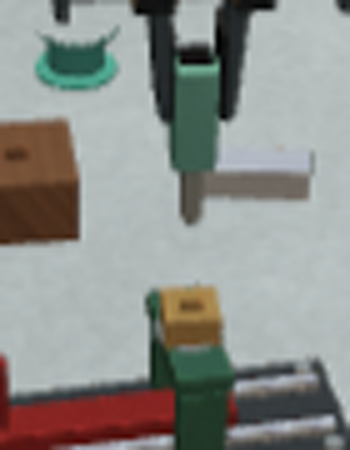

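servo_tool(
  plan=[
    {"claw":2,"delta_pos":[0.26,1,0.04],"turn":[0,0,0]},
    {"claw":2,"delta_pos":[0,2.5,0],"turn":[0,0,0]},
    {"claw":2,"delta_pos":[0,2,0],"turn":[0,0,0]},
    {"claw":2,"delta_pos":[0,0.5,0],"turn":[0,0,0]},
    {"claw":2,"delta_pos":[0,0,0],"turn":[0,0,0]},
    {"claw":2,"delta_pos":[0,0,0],"turn":[0,0,0]},
  ],
)

```text
t: 5.02
tool_pos: [0.5999, 0.0139, 0.1887]
tcp_rot: [-1.57, 0.046, -0.047]
ft_force: [-0.3, -0.3, -0.5]
finger_gap: 0.286
```

servo_tool(
  plan=[
    {"claw":2,"delta_pos":[0,0.3,0],"turn":[0,0,0]},
    {"claw":2,"delta_pos":[0,0.3,0],"turn":[0,0,0]},
    {"claw":2,"delta_pos":[0,0,0],"turn":[0,0,0]},
  ],
)

```text
t: 5.27
tool_pos: [0.5997, 0.0136, 0.1826]
tcp_rot: [-1.57, 0.047, -0.048]
ft_force: [-0.3, 0.2, -1.4]
finger_gap: 0.284
```

servo_tool(
  plan=[
    {"claw":2,"delta_pos":[0,0.2,0],"turn":[0,0,0]},
    {"claw":2,"delta_pos":[0,0.2,0],"turn":[0,0,0]},
    {"claw":2,"delta_pos":[0,0,0],"turn":[0,0,0]},
  ],
)

```text
t: 5.52
tool_pos: [0.5996, 0.0142, 0.1793]
tcp_rot: [-1.569, 0.047, -0.048]
ft_force: [-1.5, 2.1, 4.8]
finger_gap: 0.281
```

servo_tool(
  plan=[
    {"claw":2,"delta_pos":[0,0.2,0],"turn":[0,0,0]},
    {"claw":2,"delta_pos":[0,0,0],"turn":[0,0,0]},
  ],
)

```text
t: 5.68
tool_pos: [0.5997, 0.0144, 0.1788]
tcp_rot: [-1.568, 0.046, -0.049]
ft_force: [-3.3, 3.7, 10.5]
finger_gap: 0.286
```

```bash
python3 snap.py 5 scene; python3 - <<'E'
import cv2
a=cv2.imread("pics/scene5.png")[190:290,310:410];cv2.imwrite("pics/z5.png",cv2.resize(a,None,fx=6,fy=6,interpolation=cv2.INTER_CUBIC))
E
```

```text
5.7333 [0.5997 0.0144 0.1788] [-1.5682  0.0457 -0.0491] [-4.54  3.33  9.83] [ 0.738  0.758 -0.032] 25.8
```

View pics/z5.png

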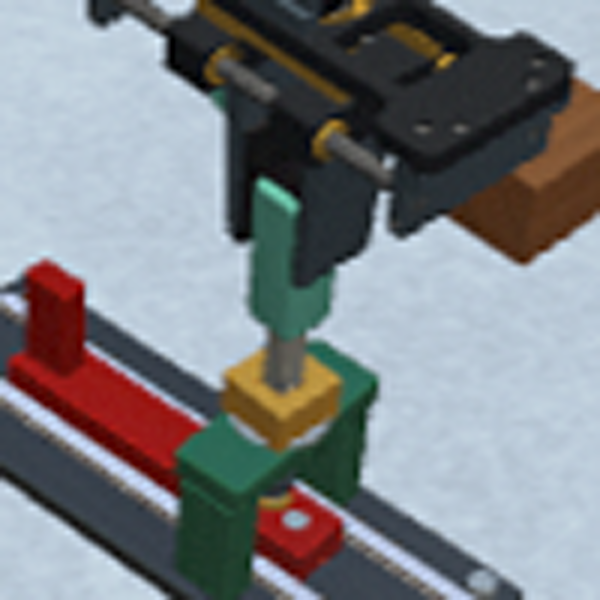

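servo_tool(
  plan=[
    {"claw":2,"delta_pos":[-0.1,0,0.08],"turn":[0,0,0]},
    {"claw":2,"delta_pos":[0,0,0],"turn":[0,0,0]},
    {"claw":2,"delta_pos":[0,0,0],"turn":[0,0,0]},
  ],
)

```text
t: 5.98
tool_pos: [0.5988, 0.0149, 0.1766]
tcp_rot: [-1.569, 0.046, -0.048]
ft_force: [0.0, 1.6, -1.2]
finger_gap: 0.283
```

It slid in. Next I'll take it on down to the socket's bottom.

servo_tool(
  plan=[
    {"claw":2,"delta_pos":[0,0.2,0.03],"turn":[0,0,0]},
    {"claw":2,"delta_pos":[0,0.2,0],"turn":[0,0,0]},
    {"claw":2,"delta_pos":[0,0.1,0],"turn":[0,0,0]},
    {"claw":2,"delta_pos":[0,0,0],"turn":[0,0,0]},
  ],
)

```text
t: 6.32
tool_pos: [0.5984, 0.0149, 0.1705]
tcp_rot: [-1.57, 0.048, -0.046]
ft_force: [-0.2, 2.9, -2.1]
finger_gap: 0.283
```

servo_tool(
  plan=[
    {"claw":2,"delta_pos":[0,0.1,0],"turn":[0,0,0]},
    {"claw":2,"delta_pos":[0,0,0],"turn":[0,0,0]},
    {"claw":2,"delta_pos":[0,0,0],"turn":[0,0,0]},
  ],
)

```text
t: 6.57
tool_pos: [0.5985, 0.0149, 0.1701]
tcp_rot: [-1.57, 0.047, -0.047]
ft_force: [0.4, 3.5, -2.3]
finger_gap: 0.285
```

```bash
python3 -c "
from plant import env
s=env.state(); print(s['t'],s['q'].round(3),s['ft_force'],s['moment'],s['tool_pos'])"
```

```text
6.5667 [5.000e-03 3.870e-01 1.577e+00 1.000e-03 1.178e+00 6.500e-02] [ 0.42576812  3.53015033 -2.30761889] [ 0.90993036 -0.09982848  0.00118573] [0.59853882 0.01489878 0.17013928]
```

servo_tool(
  plan=[
    {"claw":2,"delta_pos":[0,0,0.05],"turn":[0,0.1,0]},
    {"claw":2,"delta_pos":[0,0,0],"turn":[0,0.1,0]},
    {"claw":2,"delta_pos":[0,0,0],"turn":[0,0.1,0]},
    {"claw":2,"delta_pos":[0,0,0],"turn":[0,0.1,0]},
  ],
)

```text
t: 6.9
tool_pos: [0.5988, 0.0155, 0.1704]
tcp_rot: [-1.539, 0.364, -0.365]
ft_force: [0.7, 2.7, -1.8]
finger_gap: 0.285
```

```bash
cat > st.py <<'E'
from plant import env
from scipy.spatial.transform import Rotation as R
import numpy as np
s=env.state(); M=R.from_rotvec(s['tcp_rot']).as_matrix()
print(round(s['t'],2),'yaw_cw',round(-np.arctan2(M[1,0],M[0,0]),3),'down',M[:,1].round(3),'F',s['ft_force'].round(2),'M',s['moment'].round(3),s['tool_pos'].round(4),'q6',s['q'][5].round(3))
E
python3 st.py
```

```text
6.9 yaw_cw 0.465 down [ 0.     0.001 -1.   ] F [ 0.68  2.73 -1.81] M [ 0.908 -0.139  0.08 ] [0.5988 0.0155 0.1704] q6 0.471
```

servo_tool(
  plan=[
    {"claw":2,"delta_pos":[0,0,0],"turn":[0,0.08,0]},
    {"claw":2,"delta_pos":[0,0,0],"turn":[0,0.08,0]},
  ],
)

```text
t: 7.07
tool_pos: [0.5989, 0.0154, 0.1703]
tcp_rot: [-1.514, 0.488, -0.489]
ft_force: [0.4, 4.3, -1.4]
finger_gap: 0.285
```

```bash
python3 st.py
```

```text
7.07 yaw_cw 0.624 down [ 0.001  0.    -1.   ] F [ 0.43  4.34 -1.39] M [ 0.915 -0.198  0.082] [0.5989 0.0154 0.1703] q6 0.63
```

servo_tool(
  plan=[
    {"claw":2,"delta_pos":[0,0,0],"turn":[0,0.08,0]},
    {"claw":2,"delta_pos":[0,0,0],"turn":[0,0.08,0]},
  ],
)

```text
t: 7.23
tool_pos: [0.5991, 0.0153, 0.1704]
tcp_rot: [-1.482, 0.612, -0.613]
ft_force: [1.9, 2.6, -2.8]
finger_gap: 0.279
```

```bash
python3 st.py
```

```text
7.23 yaw_cw 0.784 down [ 0.001  0.    -1.   ] F [ 1.86  2.57 -2.79] M [ 0.837 -0.205  0.161] [0.5991 0.0153 0.1704] q6 0.79
```

servo_tool(
  plan=[
    {"claw":2,"delta_pos":[0,0,0],"turn":[0,0.08,0]},
    {"claw":2,"delta_pos":[0,0,0],"turn":[0,0.08,0]},
  ],
)

```text
t: 7.4
tool_pos: [0.5992, 0.0152, 0.1704]
tcp_rot: [-1.442, 0.735, -0.737]
ft_force: [0.8, 2.7, -2.6]
finger_gap: 0.282
```

```bash
python3 st.py
```

```text
7.4 yaw_cw 0.944 down [ 0.001 -0.    -1.   ] F [ 0.79  2.72 -2.61] M [ 0.722 -0.238  0.112] [0.5992 0.0152 0.1704] q6 0.95
```

servo_tool(
  plan=[
    {"claw":2,"delta_pos":[0,0,0],"turn":[0,0.08,0]},
    {"claw":2,"delta_pos":[0,0,0],"turn":[0,0.08,0]},
  ],
)

```text
t: 7.57
tool_pos: [0.5993, 0.015, 0.1704]
tcp_rot: [-1.394, 0.857, -0.86]
ft_force: [1.1, 2.7, -2.4]
finger_gap: 0.287
```

```bash
python3 st.py; python3 snap.py 6 scene side
```

```text
7.57 yaw_cw 1.104 down [ 0.002 -0.    -1.   ] F [ 1.06  2.66 -2.44] M [ 0.673 -0.318  0.116] [0.5993 0.015  0.1704] q6 1.11
7.6667 [0.5993 0.015  0.1704] [-1.3954  0.8543 -0.8567] [ 1.81  1.95 -2.39] [ 0.713 -0.359  0.071] 26.1
```

```bash
python3 - <<'E'
import cv2
f=[]
for k in (4,6):
    a=cv2.imread(f"pics/scene{k}.png")[235:300,325:390];f.append(cv2.resize(a,None,fx=6,fy=6,interpolation=cv2.INTER_CUBIC))
cv2.imwrite("pics/z6.png",cv2.hconcat(f))
E
```

```text
(no output)
```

View pics/z6.png

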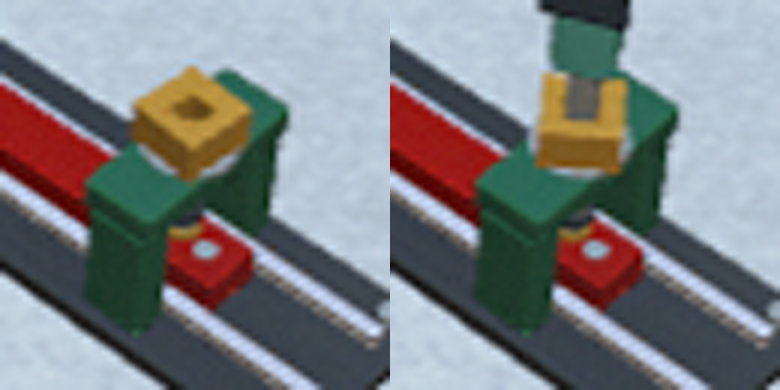

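servo_tool(
  plan=[
    {"claw":6,"delta_pos":[0,0,0],"turn":[0,0,0]},
    {"claw":6,"delta_pos":[0,0,0],"turn":[0,0,0]},
    {"claw":6,"delta_pos":[0,0,0],"turn":[0,0,0]},
    {"claw":6,"delta_pos":[0,-2,0],"turn":[0,0,0]},
    {"claw":6,"delta_pos":[0,-3.5,0],"turn":[0,0,0]},
    {"claw":6,"delta_pos":[0,-3.5,0],"turn":[0,0,0]},
    {"claw":6,"delta_pos":[0,0,0],"turn":[0,0.1,0]},
    {"claw":6,"delta_pos":[0,0,0],"turn":[0,0.1,0]},
  ],
)

```text
t: 8.33
tool_pos: [0.5998, 0.0146, 0.2636]
tcp_rot: [-1.321, 1.006, -1.015]
ft_force: [-0.1, -0.2, -0.3]
finger_gap: 0.654
```

servo_tool(
  plan=[
    {"claw":6,"delta_pos":[0,0,-1],"turn":[0,0.1,0]},
    {"claw":6,"delta_pos":[0,0,-2.5],"turn":[0,0.12,0]},
    {"claw":6,"delta_pos":[0,0,-3.5],"turn":[0,0,0]},
    {"claw":6,"delta_pos":[0,0,-3.3],"turn":[0,0,0]},
    {"claw":6,"delta_pos":[0,0,-2],"turn":[0,0,0]},
    {"claw":6,"delta_pos":[0,0,0],"turn":[0,0,0]},
    {"claw":6,"delta_pos":[0,0,0],"turn":[0,0,0]},
  ],
)

```text
t: 8.92
tool_pos: [0.4761, 0.0034, 0.2612]
tcp_rot: [-1.232, 1.17, -1.173]
ft_force: [1.2, 0.5, 0.7]
finger_gap: 0.656
```

```bash
python3 snap.py 7 wrist scene; python3 st.py; python3 - <<'E'
from h import *
c=load("pics/wrist7.npz"); hsv=cv2.cvtColor(c["pixels"],cv2.COLOR_RGB2HSV);P=cloud(c)
rm=((hsv[...,0]<8)|(hsv[...,0]>172))&(hsv[...,1]>150)
m=(rm&(P[...,2]>.074)&(P[...,2]<.09)).astype(np.uint8); pts=cv2.findNonZero(m); print(cv2.boundingRect(pts))
h=cv2.convexHull(pts)[:,0]; w=np.array([ray(c,u,v,.080)[:2] for u,v in h])*1000
print(cv2.minAreaRect(w.astype(np.float32)))
E
```

```text
9.0167 [0.4775 0.0035 0.2607] [-1.2321  1.1702 -1.1726] [ 0.62 -0.27 -0.86] [0.067 0.154 0.028] 60.1
9.02 yaw_cw 1.52 down [ 0.002 -0.    -1.   ] F [ 0.62 -0.27 -0.86] M [0.067 0.154 0.028] [0.4775 0.0035 0.2607] q6 1.503
(294, 109, 20, 127)
((521.4563598632812, 13.700935363769531), (119.73027038574219, 13.878495216369629), 4.936943054199219)
```

View pics/wrist7.png

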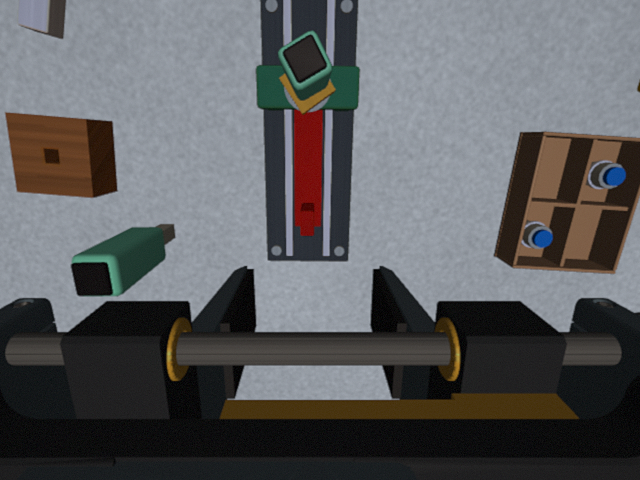

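View pics/scene7.png

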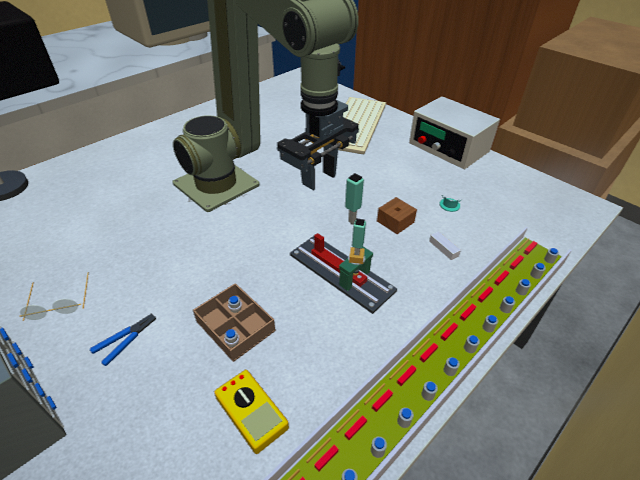

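```bash
python3 - <<'E'
from h import *
c=load("pics/wrist7.npz"); hsv=cv2.cvtColor(c["pixels"],cv2.COLOR_RGB2HSV);P=cloud(c)
rm=((hsv[...,0]<8)|(hsv[...,0]>172))&(hsv[...,1]>150)
m=(rm&(P[...,2]>.070)&(P[...,2]<.09)).astype(np.uint8); m[:200]=0; pts=cv2.findNonZero(m); print(cv2.boundingRect(pts))
h=cv2.convexHull(pts)[:,0]; w=np.array([ray(c,u,v,.080)[:2] for u,v in h])*1000
print(cv2.minAreaRect(w.astype(np.float32)))
# red block top
m=(rm&(P[...,2]>.025)&(P[...,2]<.034)).astype(np.uint8); pts=cv2.findNonZero(m)
w=np.array([ray(c,u,v,.030)[:2] for u,v in pts[:,0]])*1000
print("block",cv2.minAreaRect(w.astype(np.float32)), cv2.fitLine(w.astype(np.float32),cv2.DIST_HUBER,0,.01,.01).ravel())
# rails
V=hsv[...,2]; m=((V>150)&(hsv[...,1]<60)).astype(np.uint8); m2=np.zeros_like(m); m2[115:255,282:295]=m[115:255,282:295]
for a,b in((282,296),(324,340)):
    m2=np.zeros_like(m); m2[120:250,a:b]=m[120:250,a:b]; pts=cv2.findNonZero(m2)
    w=np.array([ray(c,u,v,.020)[:2] for u,v in pts[:,0]]); print("rail",cv2.fitLine((w*1000).astype(np.float32),cv2.DIST_HUBER,0,.01,.01).ravel())
E
```

```text
(300, 210, 14, 26)
((474.7314453125, 9.645419120788574), (25.543598175048828, 13.07217025756836), 2.8515799045562744)
block ((516.060302734375, 117.5340347290039), (124.63170623779297, 241.88816833496094), 2.8589861392974854) [9.9800879e-01 6.3074663e-02 5.3214032e+02 1.1754918e+01]
rail [9.9916404e-01 4.0879991e-02 5.0380005e+02 3.2328018e+01]
rail [ 9.9915224e-01  4.1168407e-02  5.0618497e+02 -1.1304057e+01]
```

servo_tool(
  plan=[
    {"claw":6,"delta_pos":[-0.6,2,-0.25],"turn":[0,0.01,0]},
    {"claw":5,"delta_pos":[0,3.5,0],"turn":[0,0,0]},
    {"claw":5,"delta_pos":[0,3.5,0],"turn":[0,0,0]},
    {"claw":5,"delta_pos":[0,3.5,0],"turn":[0,0,0]},
    {"claw":5,"delta_pos":[0,3.5,0],"turn":[0,0,0]},
    {"claw":4,"delta_pos":[0,2.5,0],"turn":[0,0,0]},
    {"claw":3,"delta_pos":[0,1.0,0],"turn":[0,0,0]},
    {"claw":3,"delta_pos":[0,0,0],"turn":[0,0,0]},
  ],
)

```text
t: 9.68
tool_pos: [0.4727, 0.0096, 0.0622]
tcp_rot: [-1.233, 1.183, -1.176]
ft_force: [0.6, 0.4, 0.9]
finger_gap: 0.359
```

```bash
python3 snap.py 8 wrist scene side; python3 st.py; python3 - <<'E'
from h import *
a=cv2.imread("pics/scene8.png")[180:310,260:420];b=cv2.imread("pics/side8.png")[180:290,250:390]
cv2.imwrite("pics/z8.png",cv2.hconcat([cv2.resize(a,(400,325),interpolation=3),cv2.resize(b,(400,325),interpolation=3)]))
E
```

```text
9.8333 [0.4753 0.0096 0.0659] [-1.2272  1.1776 -1.1798] [-0.47  0.04  0.06] [0.02  0.044 0.036] 30.3
9.83 yaw_cw 1.53 down [ 0.002 -0.    -1.   ] F [-0.47  0.04  0.06] M [0.02  0.044 0.036] [0.4753 0.0096 0.0659] q6 1.526
```

View pics/wrist8.png

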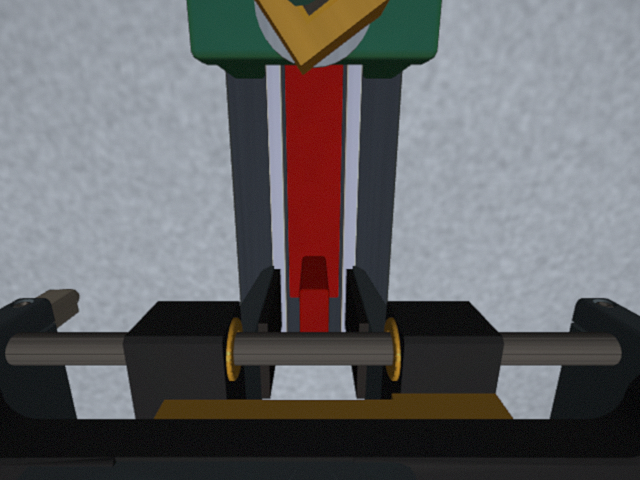

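View pics/z8.png

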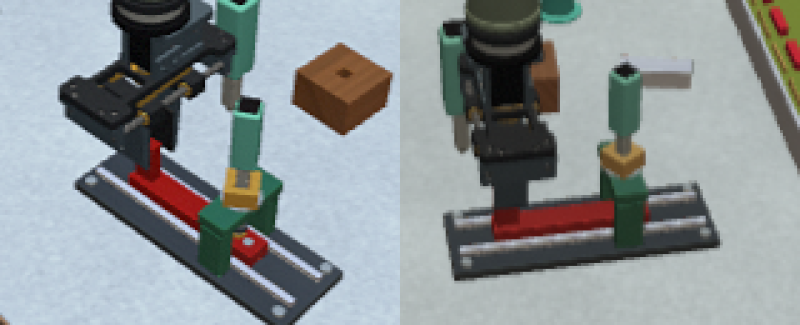

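servo_tool(
  plan=[
    {"claw":1,"delta_pos":[0,0,0],"turn":[0,0,0]},
    {"claw":1,"delta_pos":[0,0,0],"turn":[0,0,0]},
    {"claw":1,"delta_pos":[0,0,0],"turn":[0,0,0]},
    {"claw":1,"delta_pos":[0,0,0],"turn":[0,0,0]},
  ],
  newtons=15,
)

```text
t: 10.17
tool_pos: [0.4745, 0.0096, 0.0663]
tcp_rot: [-1.226, 1.177, -1.18]
ft_force: [0.3, 0.2, 3.4]
finger_gap: 0.155
```

```bash
python3 st.py
```

```text
10.17 yaw_cw 1.53 down [ 0.002 -0.    -1.   ] F [0.28 0.24 3.42] M [ 0.052  0.12  -0.006] [0.4745 0.0096 0.0663] q6 1.526
```

servo_tool(
  plan=[
    {"claw":1,"delta_pos":[0,0,-0.1],"turn":[0,0,0]},
    {"claw":1,"delta_pos":[0,0,-0.1],"turn":[0,0,0]},
  ],
)

```text
t: 10.33
tool_pos: [0.4741, 0.0095, 0.0663]
tcp_rot: [-1.224, 1.175, -1.182]
ft_force: [4.5, 0.5, 2.3]
finger_gap: 0.15
```

```bash
python3 st.py
```

```text
10.33 yaw_cw 1.53 down [ 0.006 -0.    -1.   ] F [4.54 0.45 2.3 ] M [ 0.065 -0.669 -0.018] [0.4741 0.0095 0.0663] q6 1.526
```

servo_tool(
  plan=[
    {"claw":1,"delta_pos":[0,0,-0.1],"turn":[0,0,0]},
    {"claw":1,"delta_pos":[0,0,-0.1],"turn":[0,0,0]},
  ],
)

```text
t: 10.5
tool_pos: [0.4719, 0.0095, 0.0663]
tcp_rot: [-1.224, 1.175, -1.182]
ft_force: [5.9, 0.5, 4.0]
finger_gap: 0.154
```

```bash
python3 st.py
```

```text
10.5 yaw_cw 1.53 down [ 0.005  0.    -1.   ] F [5.92 0.49 3.99] M [ 0.095 -0.715  0.021] [0.4719 0.0095 0.0663] q6 1.526
```

servo_tool(
  plan=[
    {"claw":1,"delta_pos":[0,-0.05,-0.05],"turn":[0,0,0]},
    {"claw":1,"delta_pos":[0,0,-0.05],"turn":[0,0,0]},
  ],
)

```text
t: 10.67
tool_pos: [0.4698, 0.0094, 0.0663]
tcp_rot: [-1.226, 1.177, -1.18]
ft_force: [5.4, 0.3, 1.8]
finger_gap: 0.153
```

```bash
python3 st.py
```

```text
10.67 yaw_cw 1.53 down [ 0.003  0.    -1.   ] F [5.35 0.3  1.8 ] M [ 0.082 -0.847 -0.007] [0.4698 0.0094 0.0663] q6 1.526
```

servo_tool(
  plan=[
    {"claw":1,"delta_pos":[0,-0.05,-0.05],"turn":[0,0,0]},
    {"claw":1,"delta_pos":[0,0,-0.05],"turn":[0,0,0]},
  ],
)

```text
t: 10.83
tool_pos: [0.4678, 0.0094, 0.0663]
tcp_rot: [-1.228, 1.179, -1.179]
ft_force: [4.9, 0.8, 0.9]
finger_gap: 0.149
```

servo_tool(
  plan=[
    {"claw":1,"delta_pos":[0,0,-0.05],"turn":[0,0,0]},
  ],
)

```text
t: 10.92
tool_pos: [0.4673, 0.0094, 0.0663]
tcp_rot: [-1.228, 1.179, -1.179]
ft_force: [4.4, -0.9, 0.7]
finger_gap: 0.152
```

servo_tool(
  plan=[
    {"claw":1,"delta_pos":[0,0,-0.05],"turn":[0,0,0]},
  ],
)

```text
t: 11.0
tool_pos: [0.4667, 0.0093, 0.0663]
tcp_rot: [-1.228, 1.179, -1.179]
ft_force: [3.3, -0.8, -0.4]
finger_gap: 0.152
```

servo_tool(
  plan=[
    {"claw":1,"delta_pos":[0,0,-0.05],"turn":[0,0,0]},
  ],
)

```text
t: 11.08
tool_pos: [0.4662, 0.0093, 0.0663]
tcp_rot: [-1.228, 1.179, -1.179]
ft_force: [3.9, 0.7, 1.1]
finger_gap: 0.155
```

servo_tool(
  plan=[
    {"claw":1,"delta_pos":[0,0,-0.06],"turn":[0,0,0]},
  ],
)

```text
t: 11.17
tool_pos: [0.4656, 0.0093, 0.0663]
tcp_rot: [-1.228, 1.179, -1.179]
ft_force: [3.6, -0.1, 0.4]
finger_gap: 0.153
```

servo_tool(
  plan=[
    {"claw":1,"delta_pos":[0,0,-0.06],"turn":[0,0,0]},
  ],
)

```text
t: 11.25
tool_pos: [0.4649, 0.0093, 0.0663]
tcp_rot: [-1.228, 1.179, -1.179]
ft_force: [4.4, 0.7, 0.6]
finger_gap: 0.151
```

servo_tool(
  plan=[
    {"claw":1,"delta_pos":[0,0,-0.06],"turn":[0,0,0]},
  ],
)

```text
t: 11.33
tool_pos: [0.4643, 0.0092, 0.0663]
tcp_rot: [-1.228, 1.179, -1.179]
ft_force: [4.2, 0.7, -0.5]
finger_gap: 0.155
```

servo_tool(
  plan=[
    {"claw":1,"delta_pos":[0,0,-0.06],"turn":[0,0,0]},
  ],
)

```text
t: 11.42
tool_pos: [0.4637, 0.0092, 0.0663]
tcp_rot: [-1.228, 1.179, -1.179]
ft_force: [4.5, -0.2, 0.4]
finger_gap: 0.149
```

servo_tool(
  plan=[
    {"claw":1,"delta_pos":[0,0,-0.06],"turn":[0,0,0]},
  ],
)

```text
t: 11.5
tool_pos: [0.4631, 0.0092, 0.0663]
tcp_rot: [-1.228, 1.179, -1.179]
ft_force: [3.6, 0.4, -0.9]
finger_gap: 0.148
```

servo_tool(
  plan=[
    {"claw":1,"delta_pos":[0,0,-0.06],"turn":[0,0,0]},
  ],
)

```text
t: 11.58
tool_pos: [0.4625, 0.0092, 0.0663]
tcp_rot: [-1.228, 1.179, -1.179]
ft_force: [4.2, -0.5, -0.2]
finger_gap: 0.151
```

The pull is steady: about 4.0 N on average over the last 5 mm (readings 3.6 to 4.5 N), with almost no vertical load. The setting is right, so I'll release the fin and withdraw.

servo_tool(
  plan=[
    {"claw":4,"delta_pos":[0,0,0],"turn":[0,0,0]},
    {"claw":4,"delta_pos":[0,0,0],"turn":[0,0,0]},
    {"claw":4,"delta_pos":[0,0,0],"turn":[0,0,0]},
    {"claw":4,"delta_pos":[0,-2,0],"turn":[0,0,0]},
    {"claw":4,"delta_pos":[0,-3.5,0],"turn":[0,0,0]},
    {"claw":4,"delta_pos":[0,-3.5,-1],"turn":[0,0,0]},
    {"claw":4,"delta_pos":[0,-3.5,-2],"turn":[0,0,0]},
    {"claw":4,"delta_pos":[0,-3.5,-2],"turn":[0,0,0]},
  ],
)

```text
t: 12.25
tool_pos: [0.4108, 0.0071, 0.2273]
tcp_rot: [-1.231, 1.181, -1.178]
ft_force: [0.4, -0.3, 0.3]
finger_gap: 0.437
```

servo_tool(
  plan=[
    {"claw":4,"delta_pos":[0,-2,-1],"turn":[0,0,0]},
    {"claw":4,"delta_pos":[0,0,0],"turn":[0,0,0]},
    {"claw":4,"delta_pos":[0,0,0],"turn":[0,0,0]},
    {"claw":4,"delta_pos":[0,0,0],"turn":[0,0,0]},
  ],
)

```text
t: 12.58
tool_pos: [0.4018, 0.0067, 0.2452]
tcp_rot: [-1.23, 1.181, -1.178]
ft_force: [-0.8, 0.0, -0.4]
finger_gap: 0.434
```

```bash
python3 snap.py 9 wrist scene side; python3 st.py; python3 - <<'E'
from h import *
a=cv2.imread("pics/scene9.png")[170:310,260:420];b=cv2.imread("pics/side9.png")[180:290,250:390]
cv2.imwrite("pics/z9.png",cv2.hconcat([cv2.resize(a,(400,350),interpolation=3),cv2.resize(b,(400,350),interpolation=3)]))
E
```

```text
12.7333 [0.4021 0.0067 0.2447] [-1.2309  1.1819 -1.1772] [ 0.84 -0.22 -0.04] [0.021 0.133 0.003] 40.2
12.73 yaw_cw 1.53 down [-0.004  0.    -1.   ] F [ 0.84 -0.22 -0.04] M [0.021 0.133 0.003] [0.4021 0.0067 0.2447] q6 1.518
```

View pics/z9.png

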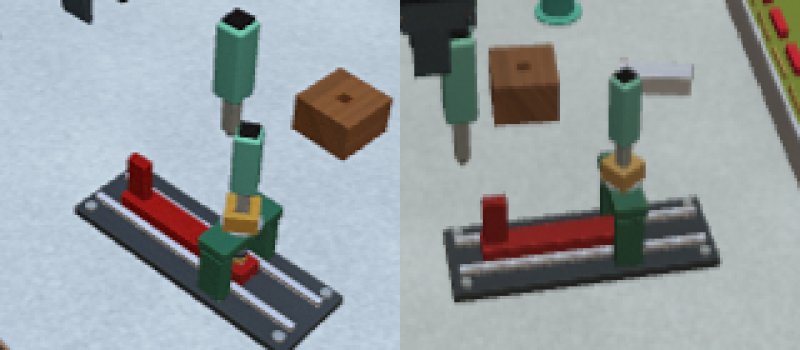

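View pics/wrist9.png

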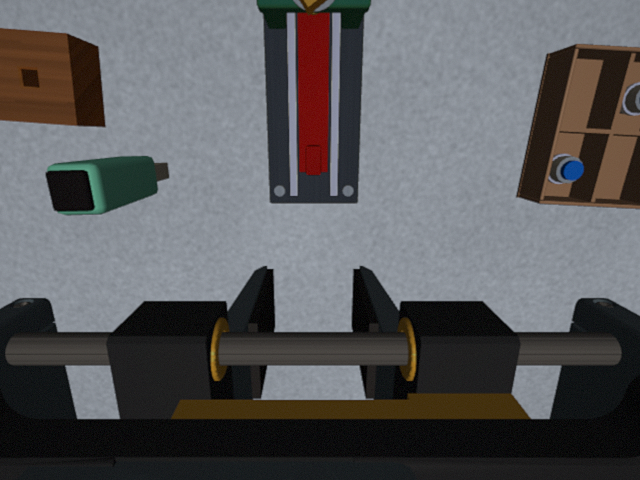

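The driver stands upright in the screw at scene (358,235). The block has been drawn about 12 mm and is still under the foot, and nothing else looks moved. Handing in.

```bash
python3 -c "
from plant import sign_off
print(sign_off())"
```

```text
the job is handed in; nothing more can be done
None
```

The job is done and handed in, at about 12.7 s of the 72 s allowed; no verdict was reported. I put the smaller driver from the stand into the stop screw and turned the screw clockwise to about 1.0 rad, using only the driver. I then gripped the block by its fin and drew it about 12 mm along the channel.

**Pull test:** the first readings were 4.5–5.9 N, while the gripper was pressing the block down with 2–4 N. With that relieved, the pull was steady, averaging about 4.0 N (readings 3.6–4.5 N) over the last 5 mm. That puts the foot load at roughly 5 N, a light nip.

**Final pictures:** the driver stands upright in the screw, the block is still under the foot, the robot is clear, and nothing else in view looks disturbed.

**What disagreed or stayed unclear:**
- The driver caught on the edge of the socket at first, with about 10 N of push. It went in after a shift of about 1 mm.
- The wrist moment while turning was too noisy to show when the foot touched the block, so the pull test is the only proof of the setting.

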